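# Put the stray portion jars back into their stands

### The job

Guests have left four unopened jam and honey jars standing about on the counter. Put each one back upright into a free well of the stand that already holds a jar of the same sort, seated right down in the well; the jars are glass, so set them down rather than drop them, knock none over, and leave the jars that are already in the stands in their wells.

Things in the scene. Friction and masses are not known exactly. Their poses are not given: they have to be found in the camera images.
- strawberry_stand: fixed wooden board 196 x 72 x 24 mm, long side (its x) pointing away from the robot within 6 degrees; three round wells on its centre line at x = -62, 0, +63 mm, 57 mm wide, mouth chamfered 2 mm, 14 mm deep (floor 10 mm above the counter); origin: centre of its underside. Like the other stands, but a red-lidded jar already stands in its middle well; the other two wells are free
- honey_stand: fixed wooden board 196 x 72 x 24 mm, long side (its x) pointing away from the robot within 6 degrees; three round wells on its centre line at x = -62, 0, +63 mm, 57 mm wide, mouth chamfered 2 mm, 14 mm deep (floor 10 mm above the counter); origin: centre of its underside. Like the other stands, but a golden-yellow-lidded jar already stands in its far well (x = +63 mm); the other two wells are free
- blueberry_stand: fixed wooden board 196 x 72 x 24 mm, long side (its x) pointing away from the robot within 6 degrees; three round wells on its centre line at x = -62, 0, +63 mm, 57 mm wide, mouth chamfered 2 mm, 14 mm deep (floor 10 mm above the counter); origin: centre of its underside. Like the other stands, but a dark-blue-lidded jar already stands in its near well (x = -63 mm); the other two wells are free
- strawberry_jar_a: loose jar of strawberry jam, red contents and red lid, standing on the counter outside the stands: upright glass portion jar with a twist-off lid, 40 mm across (straight sides, heel narrowing to 31 mm at the foot), 60 mm tall, about 0.11 kg; origin at the centre of its underside, z up through the lid; two such jars are alike, either may take either free well
- strawberry_jar_b: loose jar of strawberry jam, red contents and red lid, standing on the counter outside the stands: upright glass portion jar with a twist-off lid, 40 mm across (straight sides, heel narrowing to 31 mm at the foot), 60 mm tall, about 0.11 kg; origin at the centre of its underside, z up through the lid; two such jars are alike, either may take either free well
- honey_jar: loose jar of honey, amber contents and golden-yellow lid, standing on the counter outside the stands: upright glass portion jar with a twist-off lid, 40 mm across (straight sides, heel narrowing to 31 mm at the foot), 60 mm tall, about 0.11 kg; origin at the centre of its underside, z up through the lid
- blueberry_jar: loose jar of blueberry jam, dark purple contents and dark-blue lid, standing on the counter outside the stands: upright glass portion jar with a twist-off lid, 40 mm across (straight sides, heel narrowing to 31 mm at the foot), 60 mm tall, about 0.11 kg; origin at the centre of its underside, z up through the lid
- strawberry_stock: jar of strawberry jam, red contents and red lid that already stands in the strawberry stand, in its middle well, and stays there: same size and shape as the loose jars, bottom 10 mm above the counter, top at 70 mm
- honey_stock: jar of honey, amber contents and golden-yellow lid that already stands in the honey stand, in its far well (x = +63 mm), and stays there: same size and shape as the loose jars, bottom 10 mm above the counter, top at 70 mm
- blueberry_stock: jar of blueberry jam, dark purple contents and dark-blue lid that already stands in the blueberry stand, in its near well (x = -63 mm), and stays there: same size and shape as the loose jars, bottom 10 mm above the counter, top at 70 mm
Mind the look-alikes: they are no part of the job. What is shaped like the honey_stock but pink is not meant.

How it is judged:
At the end, for the whole second after the job is handed in: each loose jar stands on the floor of its own free well of its sort's stand: within 10 mm of the well's centre along the stand's x and y, bottom 5 to 14 mm above the stand's underside, tilt under 0.12 rad, at rest; the three jars already there still seated likewise in their wells ((x of strawberry_jar_a in the frame of strawberry_stand between -0.073 and -0.053 m or x of strawberry_jar_a in the frame of strawberry_stand between 0.053 and 0.073 m) and y of strawberry_jar_a in the frame of strawberry_stand between -0.01 and 0.01 m and z of strawberry_jar_a in the frame of strawberry_stand between 0.005 and 0.014 m and angle between each of strawberry_jar_a, strawberry_jar_b, honey_jar, blueberry_jar, strawberry_stock, honey_stock, blueberry_stock's own z axis and vertical below 0.12 rad and linear speed of each of strawberry_jar_a, strawberry_jar_b, honey_jar, blueberry_jar, strawberry_stock, honey_stock, blueberry_stock below 0.02 m/s and angular speed of each of strawberry_jar_a, strawberry_jar_b, honey_jar, blueberry_jar, strawberry_stock, honey_stock, blueberry_stock below 0.2 rad/s and (x of strawberry_jar_b in the frame of strawberry_stand between -0.073 and -0.053 m or x of strawberry_jar_b in the frame of strawberry_stand between 0.053 and 0.073 m) and y of strawberry_jar_b in the frame of strawberry_stand between -0.01 and 0.01 m and z of strawberry_jar_b in the frame of strawberry_stand between 0.005 and 0.014 m and (x of honey_jar in the frame of honey_stand between -0.073 and -0.053 m or x of honey_jar in the frame of honey_stand between -0.01 and 0.01 m) and y of honey_jar in the frame of honey_stand between -0.01 and 0.01 m and z of honey_jar in the frame of honey_stand between 0.005 and 0.014 m and (x of blueberry_jar in the frame of blueberry_stand between -0.01 and 0.01 m or x of blueberry_jar in the frame of blueberry_stand between 0.053 and 0.073 m) and y of blueberry_jar in the frame of blueberry_stand between -0.01 and 0.01 m and z of blueberry_jar in the frame of blueberry_stand between 0.005 and 0.014 m and horizontal distance between strawberry_jar_a and strawberry_jar_b above 0.04 m and x of strawberry_stock in the frame of strawberry_stand between -0.01 and 0.01 m and y of strawberry_stock in the frame of strawberry_stand between -0.01 and 0.01 m and z of strawberry_stock in the frame of strawberry_stand between 0.005 and 0.014 m and x of honey_stock in the frame of honey_stand between 0.053 and 0.073 m and y of honey_stock in the frame of honey_stand between -0.01 and 0.01 m and z of honey_stock in the frame of honey_stand between 0.005 and 0.014 m and x of blueberry_stock in the frame of blueberry_stand between -0.073 and -0.053 m and y of blueberry_stock in the frame of blueberry_stand between -0.01 and 0.01 m and z of blueberry_stock in the frame of blueberry_stand between 0.005 and 0.014 m); the robot touches nothing.
It fails at once if a jar already in a stand is lifted out, knocked over or pushed out of its well (distance of any of strawberry_stock, honey_stock, blueberry_stock from where it was at the start of the episode above 0.02 m or angle between any of strawberry_stock, honey_stock, blueberry_stock's own z axis and vertical above 0.35 rad).
It fails at once if a loose jar is knocked over (angle between any of strawberry_jar_a, strawberry_jar_b, honey_jar, blueberry_jar's own z axis and vertical above 0.9 rad).
It fails at once if a jar is dropped from more than about 3 cm or thrown (faster than 0.8 m/s with no finger on it) ((linear speed of strawberry_jar_a above 0.8 m/s and contact force between strawberry_jar_a and the fingers below 0.02 N) or (linear speed of strawberry_jar_b above 0.8 m/s and contact force between strawberry_jar_b and the fingers below 0.02 N) or (linear speed of honey_jar above 0.8 m/s and contact force between honey_jar and the fingers below 0.02 N) or (linear speed of blueberry_jar above 0.8 m/s and contact force between blueberry_jar and the fingers below 0.02 N)).
It also fails if it takes over 83 s, if anything falls off the work surface, if the arm or the gripper's body presses on something with over 40 N, if the wrist force passes 120 N, or if a joint passes its speed limit or range.

### The arm

A 7-joint arm with a two-finger parallel gripper is mounted at the origin on a cart in front of the work surface, level with it; the furniture and walls round the work are solid. World frame = base frame: x ahead of the robot, y to its left, z up, the work surface at z = 0. Lengths are in m, angles in rad, forces in N, time in s.
With the tool pointing down it reaches from about 0.4 to 0.85 m from the base axis. Payload 4.5 kg.
Tool frame: the origin (TCP) lies midway between the tips of the shut fingers; the grasp point (between the pads) lies 19 mm behind it; z points along the fingers, y is the line along which they close (so a half turn about z gives the same grasp; the last joint's range is limited). The gripper opens to 88 mm and grips with 3 to 60 N. Pads are 18 mm wide; open, the fingers measure 123 mm over their backs; the gripper's body (75 mm by 187 mm) begins 45 mm behind the grasp point.
Start: joints at [1.296, 0.689, -0.195, 1.565, 0.157, 0.902, -0.215], TCP at [0.19, -0.595, 0.239] pointing down, gripper open.
Joint ranges: [-3.01, 3.01], [-0.46, 2.08], [-1.47, 1.51], [0.13, 2.56], [-1, 4.14], [0.04, 2.09], [-2.66, 2.66]. Speed limits (rad/s): [2.57, 2.57, 3.14, 3.14, 3.14, 3.14, 3.14].

### API

Orientations are given as a unit quaternion [x, y, z, w].
In Python, from plant import r, eyes, finish_job gives the robot as it stands. The module is installed in compiled form; this text tells all that it offers.
- The arm moves only by the tool move_arm, never from a script. Its argument "motion" is a list of rows, each a list of 7 numbers: the shift along the tool's x, y, z in mm, then the turn, a rotation vector about the tool's x, y, z in degrees, then the closure, from 0 (fully open) to 1 (shut). A call has 1 to 5 rows; each row is the pose to reach, as a shift and turn from the pose commanded when the call began, along the tool's axes at that moment; what a row does not reach only later rows make up. A row lasts 1/8 s, in which the tool goes at most 62.5 mm and 10.7 degrees, less where a joint would pass 70% of its speed; a pose out of reach is approached as far as the arm can. A call with a gripper value outside its range is refused whole. The fingers move at their own pace and stop on an object; "newtons" is the grip in N (left out, the last holds). Time passes only in rows, so rows that repeat a pose let the fingers close. It gives the time, the measured TCP pose, the force, the opening and the grip force at its end, in the units of the state.
- r.get_state(): the state, without advancing time (a new reading comes with each control period).
- eyes.snapshot(name): name is "scene" or "top" or "wrist"; returns a dict with "frame" (384x512x3 uint8, red, green, blue), "z_map" (384x512 float32, m along the optical axis (not along the pixel's ray), 0 where there is no reading), "intrinsics" (3x3 intrinsics, pixels), "world_to_cam" (4x4, takes a point from world to camera coordinates). Camera axes: x right, y down, z forward; pixel columns grow to the right and rows downward; lengths in m; the calibration is good to about 2 mm. A picture is of the moment at which its call begins.
- finish_job(): hands the job in; it is judged then, once.
The state is a dict: "clock": time; "q": joint angles; "qd": joint speeds; "joint_torque": joint torques, N m; "tool_pos": TCP position; "eef_rot": TCP orientation; "contact_force": force on the tool from outside, world axes, zero at the start; "moment": the same for the moment, N m; "opening": opening from 0.0 (shut) to 1.0 (fully open); "finger_force": force on a finger pad.
Only numpy, scipy, OpenCV 4.12 (cv2) and the standard library are available. Lean on these libraries where they do the work, as an engineer would, in place of code of your own. Each camera call takes 0.05 s, during which the arm holds its last target. There are 200 camera calls.

## Working session

There is one attempt and no reset: what is moved stays moved. The work goes in short steps, Python scripts to look and compute and a tool call to move; the robot and the scene stay as the last step left them, time stands still between calls to the robot, and variables do not carry over. Pictures are saved under pics/ and viewed, at most 14 in all, crops included, and the job is handed in when it is done.

Besides the shell and the picture viewer there is one more tool, called after "Emit:" as name([rows], argument=value, ...), one row to a line, values as JSON. move_arm: Moves the arm, as the interface text tells. Its arguments: {"type":"object","properties":{"motion":{"type":"array","items":{"type":"array","items":{"type":"number"}}},"newtons":{"type":"number"}},"required":["motion"]}

```bash
mkdir -p pics
python3 - <<'E'
from plant import r,eyes
import cv2,numpy as np
for n in ("top","scene"):
    s=eyes.snapshot(n); cv2.imwrite(f"pics/{n}0.png",s["frame"][:,:,::-1]); np.savez(f"{n}0.npz",**s)
    print(n,s["intrinsics"].round(1).tolist(),s["world_to_cam"].round(3).tolist())
print(r.get_state())
E
```

```text
top [[346.5, 0.0, 262.2], [0.0, 346.5, 193.4], [0.0, 0.0, 1.0]] [[0.006, -1.0, -0.002, -0.044], [-0.997, -0.005, -0.074, 0.548], [0.074, 0.003, -0.997, 0.851], [0.0, 0.0, 0.0, 1.0]]
scene [[410.0, 0.0, 251.3], [0.0, 410.0, 193.0], [0.0, 0.0, 1.0]] [[0.824, -0.567, 0.001, -0.51], [-0.41, -0.597, -0.69, 0.254], [0.392, 0.568, -0.724, 0.758], [0.0, 0.0, 0.0, 1.0]]
{'clock': 0.1, 'q': array([ 1.29582925,  0.68992563, -0.19450209,  1.56620579,  0.15730082,
        0.90249302, -0.21513511]), 'qd': array([-0.00167575, -0.00099164, -0.00030211, -0.00197851,  0.00111798,
       -0.00152695, -0.00012509]), 'joint_torque': array([-2.80521956e-03, -5.28495491e+01, -1.27186351e+00, -1.53836131e+01,
       -5.26585313e-02,  1.91390500e-03,  4.33351147e-05]), 'tool_pos': array([ 0.18971005, -0.59493339,  0.23798297]), 'eef_rot': array([ 9.88104363e-01,  1.53782618e-01, -1.88589181e-04, -7.99215469e-04]), 'contact_force': array([0.43967598, 0.53350732, 0.33612677]), 'moment': array([ 0.00308767, -0.00991372,  0.02743997]), 'finger_force': 0.0, 'opening': 0.9988272995753443}
```

View pics/top0.png

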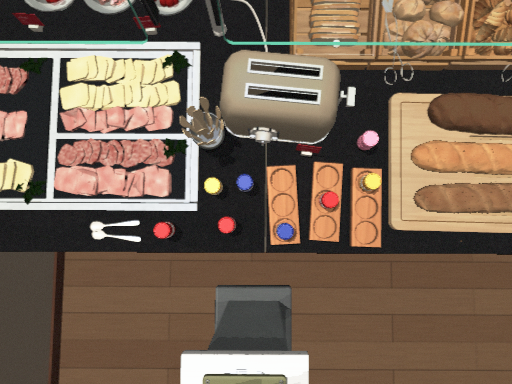

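View pics/scene0.png

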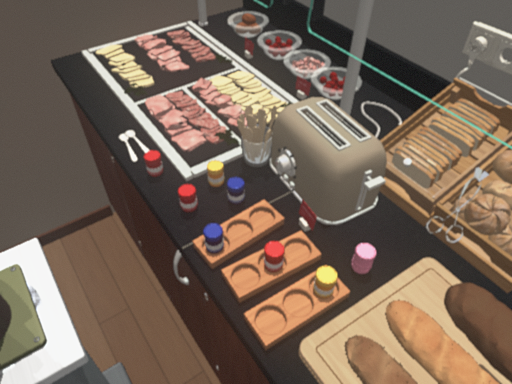

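Top view. Loose jars: red at (163,230) and (227,225), yellow (213,186), blue (245,183). Stock jars: blue (286,231), red (330,200), yellow (372,181). The pink look-alike at (368,140) is excluded. The stands, left to right, are blueberry, strawberry and honey. Next I'll measure them.

```bash
cat > h.py <<'E'
import cv2,numpy as np
def ray(s,uv,z):
    K=s["intrinsics"];T=s["world_to_cam"];R=T[:3,:3];c=-R.T@T[:3,3]
    d=R.T@np.linalg.inv(K)@np.array([uv[0],uv[1],1.]);return c+d*(z-c[2])/d[2]
def proj(s,p):
    q=s["intrinsics"]@(s["world_to_cam"]@np.r_[p,1])[:3];return q[:2]/q[2]
def masks(f):
    h=cv2.cvtColor(f,cv2.COLOR_RGB2HSV)
    M={"red":cv2.inRange(h,(0,190,120),(4,255,255))|cv2.inRange(h,(175,190,120),(180,255,255)),
       "yel":cv2.inRange(h,(23,170,140),(32,255,255)),"blue":cv2.inRange(h,(112,140,90),(125,255,255)),
       "wood":cv2.inRange(h,(5,110,120),(16,215,255))}
    return M
def blobs(m,lo,hi):
    n,l,st,c=cv2.connectedComponentsWithStats(m)
    return [(i,st[i],c[i],l) for i in range(1,n) if lo<=st[i][4]<=hi]
def pt(s,u,v):
    z=s["z_map"][int(round(v)),int(round(u))];K=s["intrinsics"];T=s["world_to_cam"]
    c=np.linalg.inv(K)@[u,v,1]*z;return T[:3,:3].T@(c-T[:3,3])
E
python3 - <<'E'
from h import *
for n in("top","scene"):
    s=dict(np.load(n+"0.npz"));M=masks(s["frame"])
    for k in("red","yel","blue"):
        for i,st,c,l in blobs(M[k],60,900):
            print(n,k,st.tolist(),c.round(1),"z60",ray(s,c,.06).round(4)[:2],"z70",ray(s,c,.07).round(4)[:2],"dep",pt(s,*c).round(3))
    for i,st,c,l in blobs(cv2.morphologyEx(M["wood"],cv2.MORPH_CLOSE,np.ones((3,3))),700,9000):
        cn=max(cv2.findContours((l==i).astype(np.uint8),0,1)[0],key=cv2.contourArea)
        b=cv2.boxPoints(cv2.minAreaRect(cn));P=np.array([ray(s,q,.024)[:2] for q in b])
        e=P[1]-P[0],P[2]-P[1];e=max(e,key=np.linalg.norm)
        print(n,"wood",st.tolist(),"ctr",P.mean(0).round(4),"sides",np.linalg.norm(P[1]-P[0]).round(3),np.linalg.norm(P[2]-P[1]).round(3),"yaw",np.degrees(np.arctan(e[1]/e[0])).round(2),P.round(3).tolist())
E
```

```text
top blue [278, 223, 15, 17, 124] [284.8 231. ] z60 [ 0.4556 -0.0955] z70 [ 0.4559 -0.0948] dep [ 0.456 -0.095  0.068]
top wood [292, 0, 220, 42, 5210] ctr [ 1.0003 -0.4002] sides 0.571 0.111 yaw -89.77 [[1.055, -0.116], [1.057, -0.687], [0.946, -0.682], [0.944, -0.116]]
top wood [340, 46, 172, 19, 1689] ctr [ 0.9077 -0.4598] sides 0.441 0.048 yaw -89.75 [[0.931, -0.24], [0.933, -0.681], [0.885, -0.679], [0.883, -0.239]]
top wood [411, 140, 101, 35, 2916] ctr [ 0.6431 -0.5422] sides 0.082 0.254 yaw 88.05 [[0.607, -0.413], [0.688, -0.418], [0.679, -0.672], [0.598, -0.665]]
top wood [309, 162, 34, 80, 2076] ctr [ 0.5293 -0.2   ] sides 0.196 0.075 yaw -3.69 [[0.433, -0.156], [0.629, -0.169], [0.625, -0.244], [0.429, -0.23]]
top wood [267, 165, 33, 80, 2049] ctr [ 0.5209 -0.0924] sides 0.075 0.197 yaw 3.06 [[0.617, -0.05], [0.621, -0.124], [0.425, -0.135], [0.421, -0.061]]
top wood [351, 168, 31, 79, 2069] ctr [ 0.516  -0.3002] sides 0.075 0.195 yaw -1.13 [[0.613, -0.264], [0.613, -0.34], [0.419, -0.336], [0.418, -0.262]]
top wood [414, 183, 98, 30, 2484] ctr [ 0.5403 -0.5415] sides 0.243
[... 730 characters left out ...]
85 yaw -2.06 [[0.436, -0.157], [0.651, -0.165], [0.626, -0.246], [0.426, -0.232]]
scene wood [244, 271, 106, 75, 3403] ctr [ 0.5215 -0.2998] sides 0.214 0.085 yaw 0.29 [[0.42, -0.261], [0.634, -0.26], [0.616, -0.343], [0.416, -0.336]]
scene wood [463, 285, 49, 69, 1250] ctr [ 0.7979 -0.523 ] sides 0.074 0.129 yaw 78.16 [[0.772, -0.463], [0.846, -0.459], [0.819, -0.586], [0.754, -0.585]]
scene wood [386, 300, 114, 84, 4153] ctr [ 0.6578 -0.5021] sides 0.091 0.206 yaw 88.92 [[0.611, -0.408], [0.702, -0.396], [0.698, -0.602], [0.621, -0.603]]
scene wood [347, 336, 70, 48, 1852] ctr [ 0.5511 -0.4676] sides 0.069 0.121 yaw -87.1 [[0.513, -0.413], [0.581, -0.405], [0.587, -0.525], [0.524, -0.528]]
```

```bash
cat >> h.py <<'E'
def cloud(s):
    K=s["intrinsics"];T=s["world_to_cam"];v,u=np.mgrid[:384,:512];z=s["z_map"]
    c=np.stack([(u-K[0,2])/K[0,0]*z,(v-K[1,2])/K[1,1]*z,z],-1);return (c-T[:3,3])@T[:3,:3]
def lid(s,uv,top,box=16):
    P=cloud(s);u,v=map(int,uv);m=np.zeros((384,512),np.uint8)
    w=(abs(P[...,2]-top)<.005);m[max(v-box,0):v+box,max(u-box,0):u+box]=w[max(v-box,0):v+box,max(u-box,0):u+box]
    b=max(blobs(m,10,9**9),key=lambda b:b[1][4]);q=m>0
    q&=(b[3]==b[0]);c=b[2];return ray(s,c,top),P[q][:,2].mean(),np.ptp(P[q][:,:2],axis=0)
E
python3 - <<'E'
from h import *
s=dict(np.load("top0.npz"))
for n,uv,t in [("redA",(163,230),.06),("redB",(227,225),.06),("honey",(213,186),.06),("blue",(245,183),.06),("blueS",(286,231),.07),("redS",(330,200),.07),("honS",(372,181),.07),("pink",(368,138),.06)]:
    p,z,e=lid(s,uv,t);print(n,p.round(4),z.round(4),e.round(3))
for n,c,y in[("blue",(.5209,-.0924),3.06),("straw",(.5293,-.2),-3.69),("honey",(.516,-.3002),-1.13)]:
    for x in(-.062,0,.063): print(n,x,np.round([c[0]+x*np.cos(np.radians(y)),c[1]+x*np.sin(np.radians(y))],4))
f=s["frame"][120:250,140:400,::-1];cv2.imwrite("pics/crop.png",cv2.resize(f,None,fx=3,fy=3))
P=cloud(s);
for uv in[(205,125),(280,95),(310,150),(232,25),(368,138),(30,50),(100,45)]: print(uv,P[uv[1],uv[0]].round(3))
print("highest near",[ (a,b,P[b:b+10,a:a+20,2].max().round(3)) for a in range(140,400,20) for b in range(100,240,20) if P[b:b+10,a:a+20,2].max()>.09])
E
```

```text
redA [0.4562 0.1975 0.06  ] 0.0582 [0.038 0.038]
redB [0.47   0.0446 0.06  ] 0.0581 [0.036 0.039]
honey [0.5643 0.0793 0.06  ] 0.0582 [0.039 0.039]
blue [0.5732 0.0012 0.06  ] 0.058 [0.039 0.036]
blueS [ 0.456  -0.0958  0.07  ] 0.068 [0.038 0.038]
redS [ 0.5311 -0.2023  0.07  ] 0.0681 [0.038 0.038]
honS [ 0.5759 -0.3039  0.07  ] 0.068 [0.039 0.038]
pink [ 0.6811 -0.3028  0.06  ] 0.058 [0.037 0.038]
blue -0.062 [ 0.459  -0.0957]
blue 0 [ 0.5209 -0.0924]
blue 0.063 [ 0.5838 -0.089 ]
straw -0.062 [ 0.4674 -0.196 ]
straw 0 [ 0.5293 -0.2   ]
straw 0.063 [ 0.5922 -0.2041]
honey -0.062 [ 0.454 -0.299]
honey 0 [ 0.516  -0.3002]
honey 0.063 [ 0.579  -0.3014]
(205, 125) [0.712 0.1   0.058]
(280, 95) [ 0.753 -0.079  0.154]
(310, 150) [ 0.657 -0.16   0.031]
(232, 25) [0.999 0.042 0.001]
(368, 138) [ 0.682 -0.298  0.056]
(30, 50) [0.928 0.578 0.   ]
(100, 45) [0.937 0.387 0.013]
highest near [(140, 120, np.float64(0.889)), (140, 140, np.float64(0.889)), (140, 160, np.float64(0.889)), (140, 180, np.float64(0.889)), (140, 200, np.float64(0.889)), (140, 220, np.float64(0.889)), (160, 100, np.float64
[... 1043 characters left out ...]
 np.float64(0.889)), (300, 120, np.float64(0.889)), (300, 140, np.float64(0.889)), (300, 160, np.float64(0.889)), (300, 180, np.float64(0.889)), (300, 200, np.float64(0.889)), (320, 100, np.float64(0.2)), (320, 120, np.float64(0.181)), (320, 140, np.float64(0.889)), (320, 200, np.float64(0.889)), (320, 220, np.float64(0.889)), (340, 100, np.float64(0.889)), (340, 120, np.float64(0.889)), (340, 160, np.float64(0.889)), (340, 180, np.float64(0.889)), (340, 200, np.float64(0.889)), (340, 220, np.float64(0.889)), (360, 120, np.float64(0.889)), (360, 180, np.float64(0.889)), (380, 100, np.float64(0.889)), (380, 160, np.float64(0.889)), (380, 180, np.float64(0.889)), (380, 200, np.float64(0.889))]
```

View pics/crop.png

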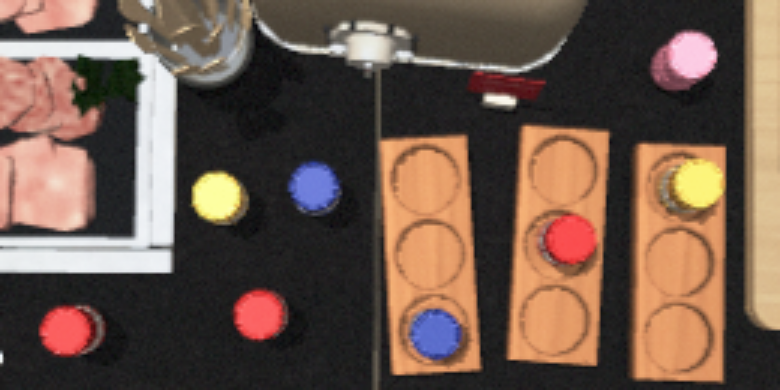

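The crop confirms the choice. Loose red, yellow and blue jars are on the left, and the wells agree with the stock jars to about 3 mm. Candidates listed:
- **Blue:** (245,183) is loose, (286,231) is stock.
- **Yellow:** (213,186) is loose, (372,181) is stock.
- **Red:** (163,230) and (227,225) are loose, (330,200) is stock.
- **Pink:** (368,140) is excluded.

I'll take the blue jar first.

Emit:
move_arm([
  [46,-38,0,0,0,3.5,0],
  [92,-76,0,0,0,7,0],
  [138,-115,0,0,0,10.5,0],
  [185,-153,0,0,0,14,0],
  [231,-191,0,0,0,17.7,0],
], newtons=20)

```text
clock: 0.72
tool_pos: [0.3528, -0.3415, 0.2386]
eef_rot: [1.0, -0.001, 0.0, -0.0]
contact_force: [0.8, -0.2, 0.1]
opening: 1.001
finger_force: 0.0
```

```bash
cat >> h.py <<'E'
from scipy.spatial.transform import Rotation as Ro
def goto(st,x,y,z,yaw=0):
    R=Ro.from_quat(st["eef_rot"]);g=Ro.from_euler("z",yaw,degrees=True)*Ro.from_quat([1,0,0,0])
    d=R.inv().apply(np.array([x,y,z])-st["tool_pos"])*1000;w=np.degrees((R.inv()*g).as_rotvec())
    print("t",round(st["clock"],2),"pos",st["tool_pos"].round(4),"-> shift",d.round(1),"turn",w.round(1),"F",st["contact_force"].round(1),"open",round(st["opening"],3),"grip",round(st["finger_force"],1))
E
python3 - <<'E'
from h import *;from plant import r
goto(r.get_state(),.573,.001,.2)
P=cloud(dict(np.load("top0.npz")));m=(P[...,2]>.08)&(P[...,2]<.3)
for a in np.arange(-.3,.2,.04):
    q=m&(abs(P[...,1]-a)<.02); print(a.round(2),P[q][:,0].min().round(3) if q.any() else None,end="; ")
E
```

```text
t 0.72 pos [ 0.3528 -0.3415  0.2386] -> shift [ 219.4 -343.    38.7] turn [-0.  -0.  -0.1] F [ 0.8 -0.2  0.1] open 1.001 grip 0.0
-0.3 0.866; -0.26 0.746; -0.22 0.698; -0.18 0.675; -0.14 0.675; -0.1 0.679; -0.06 0.657; -0.02 0.662; 0.02 0.691; 0.06 0.653; 0.1 0.646; 0.14 0.668; 0.18 None;
```

Emit:
move_arm([
  [32,-51,3,0,0,0,0.25],
  [64,-102,6,0,0,0,0.25],
  [96,-153,9,0,0,0,0.25],
  [128,-204,12,0,0,0,0.25],
  [160,-254,20,0,0,0,0.25],
])

```text
clock: 1.35
tool_pos: [0.513, -0.0875, 0.2187]
eef_rot: [1.0, -0.0, 0.0, 0.0]
contact_force: [1.6, 0.5, -0.1]
opening: 0.749
finger_force: 0.0
```

Emit:
move_arm([
  [30,-44,6,0,0,0,0.25],
  [60,-89,10,0,0,0,0.25],
  [60,-89,60,0,0,0,0.25],
  [60,-89,100,0,0,0,0.25],
  [60,-89,100,0,0,0,0.25],
])

```text
clock: 1.98
tool_pos: [0.5695, -0.0002, 0.116]
eef_rot: [1.0, 0.0, -0.004, 0.0]
contact_force: [-0.2, -0.0, 0.1]
opening: 0.748
finger_force: 0.0
```

Run:
```python
from h import *;from plant import r,eyes
goto(r.get_state(),.573,.001,.023)
s=eyes.snapshot("wrist");cv2.imwrite("pics/w1.png",s["frame"][:,:,::-1]);np.savez("w1.npz",**s)
print(proj(s,np.array([.573,.001,.06])),s["z_map"].min(),s["z_map"].max())
M=masks(s["frame"])
for i,st,c,l in blobs(M["blue"],100,99999): print(st,c,ray(s,c,.06))
```

```text
t 1.98 pos [ 5.695e-01 -2.000e-04  1.160e-01] -> shift [ 4.2 -1.3 93. ] turn [0.  0.4 0. ] F [-0.2 -0.   0.1] open 0.748 grip 0.0
[253.50720231 208.79479632] 0.0 0.31511086
[230 178  51  33 995] [257.9879397  194.02512563] [ 0.58462069 -0.00238384  0.06      ]
[234 213  19  15 156] [244.05769231 218.44230769] [0.56521709 0.00828294 0.06      ]
```

View pics/w1.png

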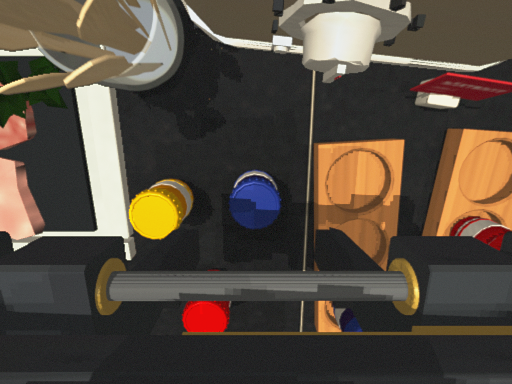

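The blue lid is at about (255,202) in the wrist view, near its predicted (253,209). I'll fit it by depth. The fingers are clear of the honey jar at (162,208).

Run:
```python
from h import *;from plant import r,eyes
s=dict(np.load("w1.npz"));print(lid(s,(255,203),.06,45)); print(lid(s,(160,212),.06,45))
s=eyes.snapshot("wrist");print(lid(s,(255,203),.06,45)); goto(r.get_state(),.573,.001,.023)
```

```text
(array([5.76892273e-01, 3.12264821e-04, 6.00000000e-02]), np.float64(0.058808232635702125), array([0.04031657, 0.04008513]))
(array([0.56860993, 0.07727752, 0.06      ]), np.float64(0.058760114908864784), array([0.0407153 , 0.04090899]))
(array([5.76873490e-01, 3.57364631e-04, 6.00000000e-02]), np.float64(0.05880432228300049), array([0.0400503 , 0.04016879]))
t 2.08 pos [ 5.724e-01 -5.000e-04  1.193e-01] -> shift [ 0.5 -1.5 96.3] turn [ 0. -0. -0.] F [ 0.1 -0.   0.2] open 0.745 grip 0.0
```

Emit:
move_arm([
  [3,-1,35,0,0,0,0.25],
  [3,-1,70,0,0,0,0.25],
  [3,-1,95,0,0,0,0.25],
  [3,-1,96,0,0,0,0.25],
  [3,-1,96,0,0,0,0.7],
])

```text
clock: 2.7
tool_pos: [0.5765, 0.0006, 0.0246]
eef_rot: [1.0, -0.0, 0.002, -0.0]
contact_force: [0.1, 0.3, 0.4]
opening: 0.66
finger_force: 0.0
```

Emit:
move_arm([
  [0,0,0,0,0,0,0.8],
  [0,0,0,0,0,0,0.8],
  [0,0,0,0,0,0,0.8],
  [0,0,-20,0,0,0,0.8],
  [0,0,-50,0,0,0,0.8],
])

```text
clock: 3.32
tool_pos: [0.5744, 0.0006, 0.0735]
eef_rot: [1.0, -0.0, -0.001, 0.0]
contact_force: [0.2, 0.4, -0.7]
opening: 0.452
finger_force: 20.0
```

Emit:
move_arm([
  [-5,5,-25,0,0,0,0.8],
  [-25,45,-30,0,0,0,0.8],
  [-45,80,-30,0,0,0,0.8],
  [-54,93,-30,0,0,0,0.8],
  [-54,93,-30,0,0,0,0.8],
])

```text
clock: 3.95
tool_pos: [0.5209, -0.0928, 0.1033]
eef_rot: [1.0, -0.001, 0.0, 0.0]
contact_force: [0.6, 0.4, -1.6]
opening: 0.449
finger_force: 20.0
```

Run:
```python
from h import *;from plant import r,eyes
s=eyes.snapshot("wrist");cv2.imwrite("pics/w2.png",s["frame"][:,:,::-1]);np.savez("w2.npz",**s)
print(proj(s,np.array([.5838,-.0893,.024])),proj(s,np.array([.5922,-.2051,.024])),proj(s,np.array([.521,-.0927,.024])))
goto(r.get_state(),.521,-.0927,.034)
```

```text
[250.7010242  128.59332742] [398.9776033  117.37198372] [255.18159597 205.07758957]
t 4.0 pos [ 0.5218 -0.0913  0.1031] -> shift [-0.9  1.5 69.1] turn [-0.1 -0.1  0. ] F [ 0.7  0.4 -0.2] open 0.448 grip 20.0
```

View pics/w2.png

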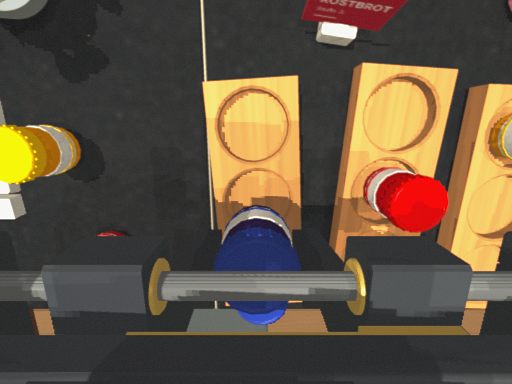

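The far blueberry well rim is at (254,124) and the far strawberry rim at (401,113). Both are about 3 mm further out than the top-camera estimate, so I'll use the mean of the two. Lowering now.

Emit:
move_arm([
  [1,2,25,0,0,0,0.8],
  [1,2,48,0,0,0,0.8],
  [1,2,60,0,0,0,0.8],
  [1,2,66,0,0,0,0.8],
  [1,2,69,0,0,0,0.8],
])

```text
clock: 4.62
tool_pos: [0.5225, -0.0938, 0.0338]
eef_rot: [1.0, 0.0, 0.0, -0.0]
contact_force: [-1.5, 1.8, 17.6]
opening: 0.448
finger_force: 20.0
```

Emit:
move_arm([
  [0,0,0,0,0,0,0.8],
  [0,0,1,0,0,0,0.8],
  [0,0,1,0,0,0,0.4],
  [0,0,1,0,0,0,0.4],
  [0,0,1,0,0,0,0.4],
])

```text
clock: 5.25
tool_pos: [0.5221, -0.0944, 0.0327]
eef_rot: [1.0, -0.0, 0.0, 0.0]
contact_force: [0.6, 0.3, 0.9]
opening: 0.602
finger_force: 0.0
```

Emit:
move_arm([
  [0,0,-20,0,0,0,0.35],
  [0,0,-60,0,0,0,0.25],
  [0,0,-85,0,0,0,0.25],
  [20,-50,-85,0,0,0,0.25],
  [45,-100,-85,0,0,0,0.25],
])

```text
clock: 5.88
tool_pos: [0.5675, 0.0059, 0.1183]
eef_rot: [1.0, -0.001, 0.0, 0.0]
contact_force: [1.1, -0.0, -0.5]
opening: 0.751
finger_force: 0.0
```

Run:
```python
from h import *;from plant import r,eyes
s=eyes.snapshot("wrist");
goto(r.get_state(),.5665,.078,.0235)
for n,p in[("honey",(.566,.078,.06)),("blue",(.523,-.094,.07))]:
    try:
        u=proj(s,np.array(p));print(n,u,lid(s,u,p[2],40))
    except Exception as e: print(n,e)
```

```text
t 5.92 pos [0.5718 0.0178 0.1183] -> shift [ -5.4 -59.5  95.2] turn [-0.5 -0.4  0.6] F [3.4 6.7 0.3] open 0.747 grip 0.0
honey [162.04448344 214.83131449] (array([0.56887367, 0.07752053, 0.06      ]), np.float64(0.05877032630551408), array([0.03952539, 0.0400123 ]))
blue [383.30562876 270.89651125] (array([ 0.53597716, -0.08959667,  0.07      ]), np.float64(0.06847034335965342), array([0.02026457, 0.01587214]))
```

Run:
```python
from h import *
P=cloud(dict(np.load("top0.npz")));print(P[150:208:6,192:203,2].round(3).max(1),P[180,192:203,1].round(3))
```

```text
[0.015 0.015 0.017 0.016 0.015 0.018 0.015 0.017 0.017 0.015] [0.137 0.135 0.132 0.129 0.127 0.125 0.123 0.123 0.12  0.118 0.115]
```

Emit:
move_arm([
  [0,-35,0,0,0,0,0.3],
  [0,-65,0,0,0,0,0.3],
  [0,-73,20,0,0,0,0.3],
  [0,-73,50,0,0,0,0.3],
  [0,-73,50,0,0,0,0.3],
])

```text
clock: 6.55
tool_pos: [0.5652, 0.0784, 0.066]
eef_rot: [1.0, 0.0, -0.002, 0.001]
contact_force: [-1.0, 0.4, 0.5]
opening: 0.695
finger_force: 0.0
```

Emit:
move_arm([
  [0,0,25,0,0,0,0.3],
  [0,0,40,0,0,0,0.3],
  [0,0,42,0,0,0,0.3],
  [0,0,42,0,0,0,0.8],
  [0,0,42,0,0,0,0.8],
])

```text
clock: 7.18
tool_pos: [0.5676, 0.0787, 0.0265]
eef_rot: [1.0, -0.0, 0.001, -0.0]
contact_force: [-0.1, -0.0, 0.6]
opening: 0.497
finger_force: 0.0
```

Emit:
move_arm([
  [0,0,0,0,0,0,0.8],
  [0,0,0,0,0,0,0.8],
  [0,0,-20,0,0,0,0.8],
  [0,0,-60,0,0,0,0.8],
  [0,0,-100,0,0,0,0.8],
])

```text
clock: 7.8
tool_pos: [0.5667, 0.0785, 0.1275]
eef_rot: [1.0, -0.0, -0.0, 0.0]
contact_force: [-0.9, 0.8, -1.2]
opening: 0.446
finger_force: 20.0
```

Run:
```python
from h import *;from plant import r
goto(r.get_state(),.518,-.3025,.13)
```

```text
t 7.8 pos [0.5667 0.0785 0.1275] -> shift [-48.6 381.   -2.4] turn [ 0.  0. -0.] F [-0.9  0.8 -1.2] open 0.446 grip 20.0
```

Emit:
move_arm([
  [-10,35,0,0,0,0,0.8],
  [-22,75,0,0,0,0,0.8],
  [-34,118,0,0,0,0,0.8],
  [-46,161,0,0,0,0,0.8],
  [-59,204,0,0,0,0,0.8],
])

```text
clock: 8.43
tool_pos: [0.5076, -0.1268, 0.1268]
eef_rot: [1.0, -0.0, 0.0, 0.0]
contact_force: [0.8, -0.5, -0.8]
opening: 0.447
finger_force: 20.0
```

Emit:
move_arm([
  [-15,50,0,0,0,0,0.8],
  [-30,100,0,0,0,0,0.8],
  [-44,145,0,0,0,0,0.8],
  [-52,172,0,0,0,0,0.8],
  [-52,176,0,0,0,0,0.8],
])

```text
clock: 9.05
tool_pos: [0.4546, -0.304, 0.1266]
eef_rot: [1.0, -0.002, -0.0, 0.001]
contact_force: [1.0, -0.6, -1.3]
opening: 0.443
finger_force: 20.0
```

Run:
```python
from h import *;from plant import r,eyes
s=eyes.snapshot("wrist");cv2.imwrite("pics/w3.png",s["frame"][:,:,::-1])
for p in [(.516,-.3025,.024),(.579,-.3037,.024),(.592,-.2051,.024)]:print(proj(s,np.array(p)))
goto(r.get_state(),.456,-.3013,.037)
```

```text
[253.07915317 129.99443173]
[253.9920559   50.10140813]
[130.60927726  32.62529767]
t 9.1 pos [ 0.4557 -0.3025  0.1264] -> shift [ 0.2 -1.3 89.4] turn [ 0.1 -0.  -0.1] F [-0.6 -0.9 -0. ] open 0.447 grip 20.0
```

View pics/w3.png

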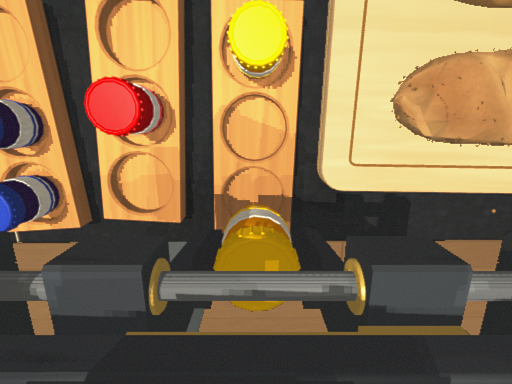

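The middle honey well is at (255,127), within 3 px of its prediction. The blue jar stands in its well at the left, around (20,122). Lowering the honey jar into the near well.

Emit:
move_arm([
  [0,-1,30,0,0,0,0.8],
  [0,-1,60,0,0,0,0.8],
  [0,-1,80,0,0,0,0.8],
  [0,-1,87,0,0,0,0.8],
  [0,-1,90,0,0,0,0.8],
])

```text
clock: 9.72
tool_pos: [0.4567, -0.2988, 0.0363]
eef_rot: [1.0, 0.001, 0.0, -0.0]
contact_force: [-2.5, 4.4, 21.8]
opening: 0.444
finger_force: 20.0
```

Emit:
move_arm([
  [0,0,0,0,0,0,0.8],
  [0,0,1,0,0,0,0.8],
  [0,0,1,0,0,0,0.4],
  [0,0,1,0,0,0,0.4],
  [0,0,1,0,0,0,0.4],
])

```text
clock: 10.35
tool_pos: [0.4561, -0.3004, 0.0348]
eef_rot: [1.0, -0.0, 0.0, 0.0]
contact_force: [-0.6, -0.2, -0.5]
opening: 0.602
finger_force: 0.0
```

Emit:
move_arm([
  [0,0,-20,0,0,0,0.35],
  [0,0,-60,0,0,0,0.25],
  [0,0,-100,0,0,0,0.25],
  [4,-40,-100,0,0,0,0.25],
  [6,-90,-100,0,0,0,0.25],
])

```text
clock: 10.98
tool_pos: [0.4626, -0.2107, 0.1354]
eef_rot: [1.0, -0.002, 0.001, 0.001]
contact_force: [0.1, 0.8, -1.2]
opening: 0.751
finger_force: 0.0
```

Emit:
move_arm([
  [2,-55,0,0,0,0,0.25],
  [4,-115,0,0,0,0,0.25],
  [6,-175,0,0,0,0,0.25],
  [8,-230,0,0,0,0,0.25],
  [10,-254,0,0,0,0,0.25],
])

```text
clock: 11.6
tool_pos: [0.4719, 0.0478, 0.1347]
eef_rot: [1.0, 0.003, 0.0, -0.001]
contact_force: [-0.5, -0.7, -0.3]
opening: 0.751
finger_force: 0.0
```

Emit:
move_arm([
  [0,0,10,0,0,0,0.25],
  [0,0,15,0,0,0,0.25],
  [0,0,15,0,0,0,0.25],
])

```text
clock: 11.98
tool_pos: [0.4715, 0.0417, 0.1191]
eef_rot: [1.0, -0.002, -0.001, 0.001]
contact_force: [-0.2, -0.7, -0.1]
opening: 0.754
finger_force: 0.0
```

Run:
```python
from h import *;from plant import r,eyes
s=eyes.snapshot("wrist")
goto(r.get_state(),.472,.0435,.025)
print(lid(s,proj(s,np.array([.472,.0435,.06])),.06,45))
```

```text
t 12.03 pos [0.4718 0.0419 0.1194] -> shift [ 0.3 -1.7 94.4] turn [ 0.1  0.1 -0.2] F [ 0.7  0.7 -0.5] open 0.75 grip 0.0
(array([0.47323936, 0.04351333, 0.06      ]), np.float64(0.058805893009008944), array([0.0397851 , 0.04022784]))
```

Emit:
move_arm([
  [0,0,35,0,0,0,0.25],
  [0,0,70,0,0,0,0.25],
  [0,0,93,0,0,0,0.25],
  [0,0,95,0,0,0,0.25],
  [0,0,95,0,0,0,0.8],
])

```text
clock: 12.65
tool_pos: [0.4724, 0.0432, 0.0253]
eef_rot: [1.0, -0.001, 0.0, 0.0]
contact_force: [0.0, 0.4, 0.8]
opening: 0.662
finger_force: 0.0
```

Emit:
move_arm([
  [0,0,0,0,0,0,0.8],
  [0,0,0,0,0,0,0.8],
  [0,0,0,0,0,0,0.8],
  [0,0,-30,0,0,0,0.8],
  [0,0,-80,0,0,0,0.8],
])

```text
clock: 13.28
tool_pos: [0.471, 0.0436, 0.1047]
eef_rot: [1.0, 0.0, -0.002, 0.0]
contact_force: [1.4, 0.6, -0.6]
opening: 0.451
finger_force: 20.0
```

Emit:
move_arm([
  [0,0,-20,0,0,0,0.8],
  [0,0,-20,0,0,0,0.8],
])

```text
clock: 13.52
tool_pos: [0.4729, 0.0438, 0.126]
eef_rot: [1.0, -0.0, 0.002, -0.0]
contact_force: [-0.2, 0.7, -1.0]
opening: 0.448
finger_force: 20.0
```

Emit:
move_arm([
  [20,40,0,0,0,0,0.8],
  [45,90,0,0,0,0,0.8],
  [71,142,0,0,0,0,0.8],
  [97,195,0,0,0,0,0.8],
  [116,237,0,0,0,0,0.8],
])

```text
clock: 14.15
tool_pos: [0.5878, -0.1959, 0.1229]
eef_rot: [1.0, -0.001, -0.001, 0.0]
contact_force: [-0.9, 0.5, -1.7]
opening: 0.447
finger_force: 20.0
```

Emit:
move_arm([
  [6,12,0,0,0,0,0.8],
  [6,12,0,0,0,0,0.8],
  [6,12,0,0,0,0,0.8],
])

```text
clock: 14.52
tool_pos: [0.5933, -0.2026, 0.1239]
eef_rot: [1.0, 0.001, -0.001, -0.001]
contact_force: [0.8, 0.1, -1.2]
opening: 0.447
finger_force: 20.0
```

Run:
```python
from h import *;from plant import r,eyes
goto(r.get_state(),.594,-.2055,.035)
```

```text
t 14.53 pos [ 0.5933 -0.2026  0.1239] -> shift [ 0.9  3.2 88.9] turn [-0.1  0.1  0.2] F [ 0.8  0.1 -1.2] open 0.447 grip 20.0
```

Emit:
move_arm([
  [0,0,30,0,0,0,0.8],
  [0,0,60,0,0,0,0.8],
  [0,0,80,0,0,0,0.8],
  [0,0,87,0,0,0,0.8],
  [0,0,90,0,0,0,0.8],
])

```text
clock: 15.15
tool_pos: [0.5938, -0.2044, 0.0356]
eef_rot: [1.0, 0.0, -0.0, -0.0]
contact_force: [-5.3, 2.2, 16.7]
opening: 0.446
finger_force: 20.0
```

Emit:
move_arm([
  [0,0,0,0,0,0,0.8],
  [0,0,1,0,0,0,0.8],
  [0,0,1,0,0,0,0.4],
  [0,0,1,0,0,0,0.4],
  [0,0,1,0,0,0,0.4],
])

```text
clock: 15.78
tool_pos: [0.5941, -0.2054, 0.0338]
eef_rot: [1.0, -0.0, 0.0, 0.0]
contact_force: [-0.8, 0.3, -0.7]
opening: 0.603
finger_force: 0.0
```

Emit:
move_arm([
  [0,0,-20,0,0,0,0.35],
  [0,0,-60,0,0,0,0.25],
  [0,0,-95,0,0,0,0.25],
  [-14,-41,-100,0,0,0,0.25],
  [-32,-95,-100,0,0,0,0.25],
])

```text
clock: 16.4
tool_pos: [0.5631, -0.1111, 0.136]
eef_rot: [1.0, -0.002, 0.002, 0.001]
contact_force: [0.7, 1.3, -0.8]
opening: 0.752
finger_force: 0.0
```

Emit:
move_arm([
  [-19,-56,0,0,0,0,0.25],
  [-38,-112,0,0,0,0,0.25],
  [-57,-168,0,0,0,0,0.25],
  [-76,-224,0,0,0,0,0.25],
  [-92,-272,0,0,0,0,0.25],
])

```text
clock: 17.02
tool_pos: [0.4696, 0.1643, 0.1349]
eef_rot: [1.0, 0.001, 0.001, -0.001]
contact_force: [0.9, -0.4, 0.5]
opening: 0.745
finger_force: 0.0
```

Emit:
move_arm([
  [-12,-35,5,0,0,0,0.25],
  [-12,-35,15,0,0,0,0.25],
  [-12,-35,15,0,0,0,0.25],
  [-12,-35,15,0,0,0,0.25],
])

```text
clock: 17.52
tool_pos: [0.4588, 0.1951, 0.1191]
eef_rot: [1.0, -0.001, 0.0, 0.0]
contact_force: [-1.0, 0.3, 1.0]
opening: 0.749
finger_force: 0.0
```

Run:
```python
from h import *;from plant import r,eyes
s=eyes.snapshot("wrist")
goto(r.get_state(),.458,.1965,.025)
print(lid(s,proj(s,np.array([.458,.1965,.06])),.06,45))
```

```text
t 17.57 pos [0.4588 0.1952 0.1191] -> shift [-0.9 -1.4 94.1] turn [ 0.  -0.  -0.2] F [ 1.2 -0.5 -0.2] open 0.751 grip 0.0
(array([0.45964041, 0.1973414 , 0.06      ]), np.float64(0.058780183589984145), array([0.04073756, 0.03958329]))
```

Emit:
move_arm([
  [0,-1,35,0,0,0,0.25],
  [0,-1,70,0,0,0,0.25],
  [0,-1,92,0,0,0,0.25],
  [0,-1,94,0,0,0,0.25],
  [0,-1,94,0,0,0,0.8],
])

```text
clock: 18.2
tool_pos: [0.4587, 0.1973, 0.0254]
eef_rot: [1.0, -0.001, 0.0, -0.0]
contact_force: [0.1, -0.7, 1.1]
opening: 0.663
finger_force: 0.0
```

Emit:
move_arm([
  [0,0,0,0,0,0,0.8],
  [0,0,0,0,0,0,0.8],
  [0,0,0,0,0,0,0.8],
  [0,0,-30,0,0,0,0.8],
  [0,0,-80,0,0,0,0.8],
])

```text
clock: 18.82
tool_pos: [0.457, 0.1973, 0.1046]
eef_rot: [1.0, 0.0, -0.002, 0.001]
contact_force: [1.1, 0.4, -0.9]
opening: 0.447
finger_force: 20.0
```

Emit:
move_arm([
  [0,0,-20,0,0,0,0.8],
  [0,30,-20,0,0,0,0.8],
  [1,75,-20,0,0,0,0.8],
  [2,125,-20,0,0,0,0.8],
  [4,175,-20,0,0,0,0.8],
])

```text
clock: 19.45
tool_pos: [0.4618, 0.0214, 0.1248]
eef_rot: [1.0, 0.0, 0.0, 0.0]
contact_force: [0.8, 0.5, -0.2]
opening: 0.445
finger_force: 20.0
```

Run:
```python
from h import *;from plant import r,eyes
goto(r.get_state(),.469,-.1975,.125)
```

```text
t 19.45 pos [0.4618 0.0214 0.1248] -> shift [ 7.000e+00  2.189e+02 -1.000e-01] turn [ 0. -0.  0.] F [ 0.8  0.5 -0.2] open 0.445 grip 20.0
```

Emit:
move_arm([
  [2,50,0,0,0,0,0.8],
  [4,105,0,0,0,0,0.8],
  [6,160,0,0,0,0,0.8],
  [7,205,0,0,0,0,0.8],
  [7,220,0,0,0,0,0.8],
])

```text
clock: 20.08
tool_pos: [0.4682, -0.2008, 0.1248]
eef_rot: [1.0, -0.003, -0.0, 0.001]
contact_force: [0.8, -0.0, -1.4]
opening: 0.447
finger_force: 20.0
```

Emit:
move_arm([
  [0,0,0,0,0,0,0.8],
  [0,0,0,0,0,0,0.8],
])

```text
clock: 20.32
tool_pos: [0.4692, -0.1949, 0.1247]
eef_rot: [1.0, 0.002, -0.0, -0.001]
contact_force: [0.5, 1.1, -0.9]
opening: 0.446
finger_force: 20.0
```

Run:
```python
from h import *;from plant import r,eyes
goto(r.get_state(),.469,-.1975,.035)
```

```text
t 20.32 pos [ 0.4692 -0.1949  0.1247] -> shift [-0.1  2.7 89.7] turn [-0.1  0.   0.2] F [ 0.5  1.1 -0.9] open 0.446 grip 20.0
```

Emit:
move_arm([
  [0,0,30,0,0,0,0.8],
  [0,0,60,0,0,0,0.8],
  [0,0,80,0,0,0,0.8],
  [0,0,87,0,0,0,0.8],
  [0,0,90,0,0,0,0.8],
])

```text
clock: 20.95
tool_pos: [0.469, -0.1955, 0.0354]
eef_rot: [1.0, 0.001, -0.0, -0.001]
contact_force: [-3.7, 3.9, 25.4]
opening: 0.446
finger_force: 20.0
```

Emit:
move_arm([
  [0,0,0,0,0,0,0.8],
  [0,0,1,0,0,0,0.8],
  [0,0,1,0,0,0,0.4],
  [0,0,1,0,0,0,0.4],
  [0,0,1,0,0,0,0.4],
])

```text
clock: 21.58
tool_pos: [0.4692, -0.1974, 0.0338]
eef_rot: [1.0, -0.0, 0.0, 0.0]
contact_force: [0.4, 1.2, -0.4]
opening: 0.597
finger_force: 0.0
```

Emit:
move_arm([
  [0,0,-20,0,0,0,0.35],
  [0,0,-60,0,0,0,0.25],
  [0,0,-100,0,0,0,0.25],
  [-10,-40,-120,0,0,0,0.25],
  [-10,-90,-150,0,0,0,0.25],
])

```text
clock: 22.2
tool_pos: [0.4579, -0.1075, 0.1842]
eef_rot: [1.0, -0.002, -0.001, 0.0]
contact_force: [0.5, 0.8, 0.6]
opening: 0.751
finger_force: 0.0
```

Emit:
move_arm([
  [0,-50,0,0,0,0,0.25],
  [0,-110,0,0,0,0,0.25],
  [0,-170,0,0,0,0,0.25],
  [0,-230,0,0,0,0,0.25],
  [0,-280,0,0,0,0,0.25],
])

```text
clock: 22.82
tool_pos: [0.4587, 0.1753, 0.1837]
eef_rot: [1.0, 0.001, 0.0, -0.0]
contact_force: [-0.2, -0.8, -0.7]
opening: 0.753
finger_force: 0.0
```

Run:
```python
from h import *;from plant import r,eyes
s=eyes.snapshot("top");np.savez("top1.npz",**s)
cv2.imwrite("pics/top1.png",cv2.resize(s["frame"][140:256,200:400,::-1],None,fx=4,fy=4))
for n,p,y in[("blue",(.5209,-.0924),3.06),("straw",(.5293,-.2015),-3.69),("honey",(.516,-.3022),-1.13)]:
    for x in(-.062,0,.063):
        w=np.array([p[0]+x*np.cos(np.radians(y)),p[1]+x*np.sin(np.radians(y)),.07])
        try: q=lid(s,proj(s,w),.07,14);print(n,x,(1000*(q[0]-w)[:2]).round(1),q[1].round(4),q[2].round(3))
        except ValueError: print(n,x,"empty")
```

```text
blue -0.062 [-3.1  0. ] 0.0683 [0.038 0.038]
blue 0 [-0.7 -1.6] 0.0682 [0.038 0.036]
blue 0.063 empty
straw -0.062 [0.1 2.3] 0.0681 [0.038 0.04 ]
straw 0 [ 1.6 -1.3] 0.0681 [0.038 0.036]
straw 0.063 [-0.7  1.4] 0.0678 [0.039 0.039]
honey -0.062 [0.3 2.5] 0.0679 [0.038 0.038]
honey 0 empty
honey 0.063 [-2.8 -0.3] 0.068 [0.039 0.038]
```

View pics/top1.png

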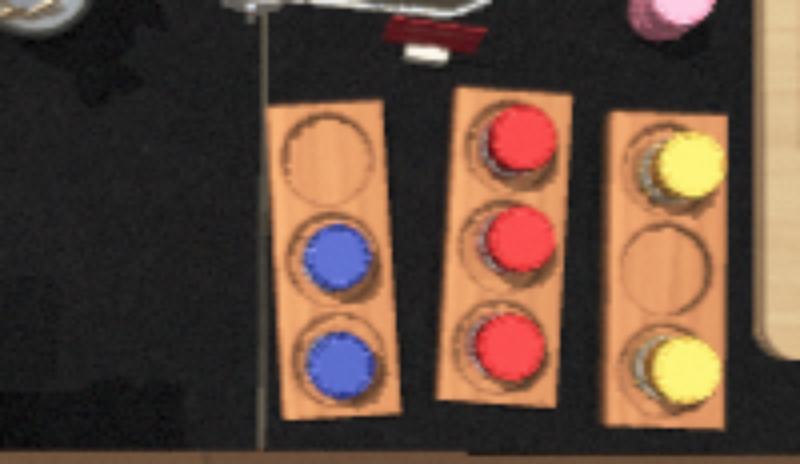

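All seven jars stand in their wells: blue at crop (340,257) and (341,365), red at (522,138), (519,240) and (508,347), yellow at (688,165) and (684,370). Their tops are level with the stock jars and all are within about 3 mm of centre. The arm is clear, so I'm handing in.

```bash
python3 -c "
from plant import finish_job
print(finish_job())"
```

```text
the job is handed in; nothing more can be done
None
```

I put all four loose jars upright into free wells of their matching stands and handed the job in at about 23 s; the last picture shows all seven jars within about 3 mm of their well centres, but no verdict came back.

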